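Tip out a stirrer at the tea stall

TASK

A hot chocolate is being served: press down the mouth end of the orange-collared tube so that it tips and its wooden stirrer slides out to the little lip. With its end exposed, you can grip it there, lift it over the lip and draw it out: lay it flat inside the grey serving tray. Do not tip the green-collared tube.

Things in the scene. Friction and masses are not known exactly. Their poses are not given: they have to be found in the camera images.
- mouth_orange (a point): Mouth centre of a level clear tube; mm: 163 long, 26 wide, 36 high, axis 150 above table on fixed stand; x out of the mouth, z up. Pivot 95 behind, stiff. Press the flat top of its orange collar (30 wide, the last 25, top 20 above axis): 4 N, 40 down to a stop 27 degrees mouth-down; it stays. Beyond the mouth an 8 wide tongue runs 64 on, 18 to 15 below the axis, lip at its end 6 higher.
- stirrer_orange: Square wooden stick 150 x 15 x 15 mm, 20 to 45 g, front 20 mm orange, starting inside the orange-collared tube. Origin at its centre, x along it to the front (mouth) end, z up. Once tipped it slides by itself to the lip, its front 60 mm exposed, 90 mm still inside, free air on both sides. The bore (20 wide, 30 high) lets it be raised bodily 7 to 13 mm over the lip, then drawn out along the tube.
- tray: Blue-grey serving tray, fixed, empty, 260 mm (its x) by 300 mm (its y), rim 18 mm high, walls and floor 5 mm thick. Origin at the centre of its underside, z up.
- tube_green (a joint): Tipping angle in rad of the other tube, alike but with a green collar and a green-ended stirrer: 0 level as it starts, 0.47 fully tipped. To be left alone.

How it is judged (in metres and radians):
On the way:
1. the orange tube is tipped mouth-down by more than 0.3 rad and at least 40 mm of its stirrer shows beyond the mouth, the rest still in the tube (angle between mouth_orange's own z axis and vertical above 0.3 rad and x of stirrer_orange in the frame of mouth_orange between -0.035 and 0.01 m and y of stirrer_orange in the frame of mouth_orange between -0.02 and 0.02 m), for 0.2 s.
At the end, for the whole second after the job is handed in: The orange tube's stirrer lies at rest and flat (within about 3 degrees of level) on the floor of the serving tray, wholly inside its rim, and has been let go (x of stirrer_orange in the frame of tray between -0.122 and 0.122 m and y of stirrer_orange in the frame of tray between -0.14 and 0.14 m and z of stirrer_orange in the frame of tray between 0.008 and 0.018 m and angle between stirrer_orange's own x axis and vertical between 1.5108 and 1.6308 rad and linear speed of stirrer_orange below 0.02 m/s and angular speed of stirrer_orange below 0.2 rad/s); the robot touches nothing.
It fails at once if the green tube was tipped by more than 0.12 rad (value of joint tube_green above 0.12 rad).
It also fails if it takes over 45 s, if anything falls off the work surface, if the arm or the gripper's body presses on something with over 40 N, if the wrist force passes 120 N, or if a joint passes its speed limit or range.

ROBOT

A 6-joint arm with a two-finger parallel gripper is mounted at the origin on the work surface. World frame = base frame: x ahead of the robot, y to its left, z up, the work surface at z = 0. Lengths are in mm, angles in rad, forces in N, time in s.
With the tool pointing down it reaches from about 225 to 875 mm from the base axis. Payload 3.4 kg.
Tool frame: the origin (TCP) lies at the very end of the fingers, on their centre line; the grasp point (between the pads) lies 19 mm behind it (manip.pinch_z is the distance from the TCP to the grasp point, in mm); z points along the fingers, y is the line along which they close (so a half turn about z gives the same grasp; the last joint's range is limited). The gripper opens to 85 mm and grips with 20 to 120 N. Pads are 22 mm wide; open, the fingers measure 114 mm over their backs; the gripper's body (76 mm by 85 mm) begins 54 mm behind the grasp point. The pads swing forward as they close: fully open they stand 13 mm farther back than shut.
Start: joints at [-1.314, 0.276, 1.505, -0, 1.361, -0.121], TCP at [212.105, -534.485, 231.328] pointing down, gripper open.
Joint ranges: [-2.89, 2.89], [-0.75, 2.08], [0.22, 2.7], [-1.18, 4.32], [0.11, 2.71], [-2.7, 2.7]. Speed limits (rad/s): [2.57, 2.57, 3.14, 3.14, 3.14, 3.14].

INTERFACE

Orientations are given as a rotation vector (axis times angle).
In Python, from workcell import manip gives the robot as it stands.
- The arm moves only by the tool send_rows, never from a script. Its argument "commands" is a list of rows, each an object of numbers: "gripper": the opening, from -1 (shut) to 1 (fully open), so that 0 is half open; "tx", "ty", "tz": the shift along the tool's x, y, z in units of 30 mm (1.0 is 30 mm); "ax", "ay", "az": the turn, a rotation vector about the tool's x, y, z in units of 5 degrees (1.0 is 5 degrees). In form: [{"gripper": .., "tx": .., "ty": .., "tz": .., "ax": .., "ay": .., "az": ..}, ...]. A call has 1 to 8 rows; each row is the pose to reach, as a shift and turn from the pose commanded when the call began, along the tool's axes at that moment; what a row does not reach only later rows make up. A row lasts 1/8 s, in which the tool goes at most 62.5 mm and 10.7 degrees, less where a joint would pass 70% of its speed; a pose out of reach is approached as far as the arm can. A call with a gripper value outside its range is refused whole. The fingers move at their own pace and stop on an object; "grip_force" is the grip in N (left out, the last holds). Time passes only in rows, so rows that repeat a pose let the fingers close. It gives the time, the measured TCP pose, the force, the opening and the grip force at its end, in the units of the state.
- manip.get_obs(): the state, without advancing time (a new reading comes with each control period).
- manip.grab_frame(name): name is "scene" or "top" or "wrist"; returns a dict with "img" (420x560x3 uint8, red, green, blue), "z_map" (420x560 float32, mm along the optical axis (not along the pixel's ray), 0 where there is no reading), "fx", "fy", "cx", "cy" (pixels), "position" and "rotation" of the camera in the world. Camera axes: x right, y up, looking along -z (the intrinsics and any distortion apply to the point x, -y, -z); pixel columns grow to the right and rows downward; lengths in mm; the calibration is good to about 2 mm. A picture is of the moment at which its call begins.
- manip.finish_job(): hands the job in; it is judged then, once.
The state is a dict: "time": time; "joint_pos": joint angles; "joint_velocities": joint speeds; "joint_torque": joint torques, N m; "eef_pos": TCP position; "tcp_rot": TCP orientation; "wrist_force": force on the tool from outside, world axes, zero at the start; "torque": the same for the moment, N m; "opening": opening from 0.0 (shut) to 1.0 (fully open); "grasp_force": force on a finger pad.
Only numpy, scipy, OpenCV 4.12 (cv2) and the standard library are available. Lean on these libraries where they do the work, as an engineer would, in place of code of your own. Each camera call takes 0.05 s, during which the arm holds its last target. There are 200 camera calls.

## Working session

There is one attempt and no reset: what is moved stays moved. The work goes in short steps, Python scripts to look and compute and a tool call to move; the robot and the scene stay as the last step left them, time stands still between calls to the robot, and variables do not carry over. Pictures are saved under pics/ and viewed, at most 10 in all, crops included, and the job is handed in when it is done.

Besides the shell and the picture viewer there is one more tool, called after "Request:" as name(argument=value, ...) on one line, values as JSON. send_rows: Moves the arm, as the interface text tells. Its arguments: {"type":"object","properties":{"commands":{"type":"array"},"grip_force":{"type":"number"}},"required":["commands"]}

```bash
mkdir -p pics
cat > h.py <<'E'
import numpy as np, cv2
from scipy.spatial.transform import Rotation as R
from workcell import manip
def grab(n):
    f=manip.grab_frame(n); np.savez(f'{n}.npz',**f); return f
def load(n): return dict(np.load(f'{n}.npz'))
def pts(f):
    z=f['z_map']; v,u=np.mgrid[:z.shape[0],:z.shape[1]]
    c=np.stack([(u-f['cx'])/f['fx']*z,-(v-f['cy'])/f['fy']*z,-z],-1)
    r=np.array(f['rotation']); 
    if r.shape!=(3,3): r=R.from_rotvec(r).as_matrix()
    return c@r.T+np.array(f['position'])
def save(f,n): cv2.imwrite(f'pics/{n}.png',f['img'][...,::-1])
E
python3 - <<'E'
from h import *
for n in('scene','top'):
    f=grab(n); save(f,n+'1'); print(n,[ (k,f[k]) for k in f if k not in('img','z_map')])
print(manip.get_obs())
E
```

```text
scene [('fx', 469.86427049299147), ('fy', 469.86427049299147), ('cx', 277.42202112865203), ('cy', 195.42432203538755), ('position', array([1016.97879478,  428.81207395,  850.86377346])), ('rotation', array([0.33113829, 0.76550727, 2.17755662]))]
top [('fx', 392.93209109442694), ('fy', 392.93209109442694), ('cx', 283.96725914616445), ('cy', 213.9174364111369), ('position', array([458.86723642,  36.79635493, 769.09946589])), ('rotation', array([ 0.16757336, -0.16115749, -1.5752645 ]))]
{'time': 0.1, 'joint_pos': array([-1.31402592e+00,  2.76515992e-01,  1.50599314e+00, -7.00068084e-06,
        1.36070821e+00, -1.21026992e-01]), 'joint_velocities': array([-0.00118236, -0.00196896, -0.00577483,  0.00069085, -0.00086139,
        0.00105009]), 'joint_torque': array([ 1.96491630e-03, -4.17697477e+01, -2.46405762e+01, -8.69829137e-05,
        5.92016833e-03, -1.25340728e-05]), 'eef_pos': array([ 211.96106082, -534.00312121,  230.54053961]), 'tcp_rot': array([-3.08411674e+00, -5.89617752e-01,  1.83712919e-04]), 'wrist_force': array([ 0.15298103,  0.67961117, -0.08301775]), 'torque': array([-0.05458681,  0.06988463, -0.00311896]), 'grasp_force': 0.0, 'opening': 1.0010120306150607}
```

View pics/top1.png

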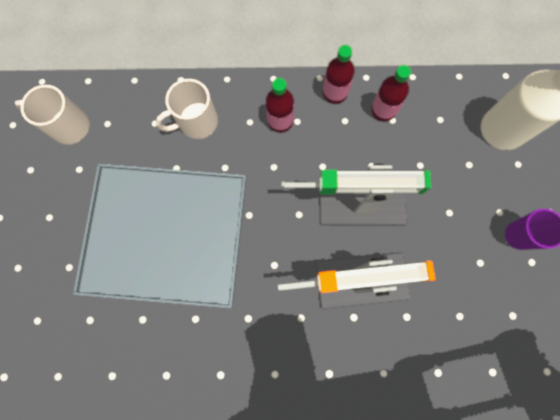

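View pics/scene1.png

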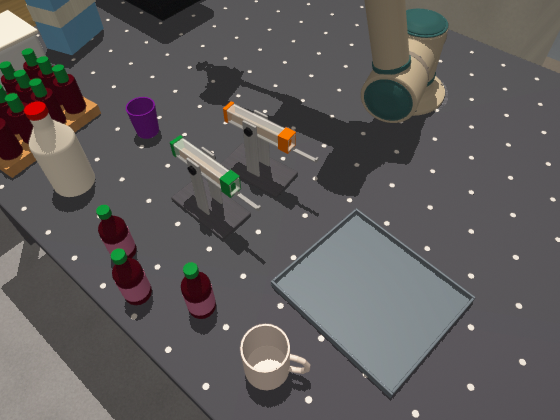

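The top view shows the orange collar at about (328,282) with the tongue running left to (280,287). The green tube is at (375,182) and the tray is centred near (162,235). Next I'll measure these with depth.

Run:
```python
from h import *
f=load('top');P=pts(f);hsv=cv2.cvtColor(f['img'],cv2.COLOR_RGB2HSV)
v,u=np.mgrid[:420,:560]
o=(hsv[...,0]>5)&(hsv[...,0]<22)&(hsv[...,1]>170)&(f['z_map']>0)
for nm,sel in(('mouthcollar',o&(u>300)&(u<350)&(v>255)&(v<310)),('rear',o&(u>400)&(u<450)&(v>240)&(v<300))):
    Q=P[sel]; t=Q[Q[:,2]>160]
    print(nm,len(Q),len(t),t.mean(0),t.min(0),t.max(0)); 
    if len(t)>10: print(cv2.minAreaRect(t[:,:2].astype(np.float32)))
for p in [(280,287),(285,286),(295,285),(305,284),(330,182),(283,185),(425,181)]: print(p,P[p[1],p[0]])
for p in [(98,166),(245,174),(231,306),(76,297),(162,235),(120,200),(200,270)]: print('tray',p,P[p[1],p[0]])
m=(P[...,2]>120)&(P[...,2]<145)&(v>270)&(v<300)&(u>270)&(u<318); Q=P[m];print('tongue',len(Q),cv2.minAreaRect(Q[:,:2].astype(np.float32)))
m=(P[...,2]>160)&(P[...,2]<178)&(v>255)&(v<300)&(u>310)&(u<440); Q=P[m];print('tubetop',len(Q),cv2.minAreaRect(Q[:,:2].astype(np.float32)))
m=(P[...,2]>160)&(P[...,2]<178)&(v>160)&(v<200)&(u>310)&(u<440); Q=P[m];print('greentop',len(Q),cv2.minAreaRect(Q[:,:2].astype(np.float32)))
f=load('scene');P=pts(f);hsv=cv2.cvtColor(f['img'],cv2.COLOR_RGB2HSV)
v,u=np.mgrid[:420,:560]
o=(hsv[...,0]>5)&(hsv[...,0]<22)&(hsv[...,1]>170)&(f['z_map']>0)&(u>270)&(u<300)&(v>120)&(v<160)
Q=P[o];t=Q[Q[:,2]>165];print('scene collar',t.mean(0),cv2.minAreaRect(t[:,:2].astype(np.float32)))
```

```text
mouthcollar 318 311 [482.61263336 -26.29336689 170.31388129] [467.40203473 -38.34862505 165.02470679] [498.43426919 -12.25894527 173.30731173]
((482.519287109375, -25.673322677612305), (30.013282775878906, 24.173419952392578), 6.007692337036133)
rear 117 106 [ 496.4112908  -181.01062431  170.47395027] [ 482.09241343 -186.19052881  167.91238231] [ 510.49236681 -175.6701309   173.70284555]
((496.4295349121094, -181.04541015625), (28.517858505249023, 9.065842628479004), 3.810917615890503)
(280, 287) [474.81459286  46.15628991 138.34323872]
(285, 286) [476.38620838  38.25436828 134.72146676]
(295, 285) [477.74462948  22.37739199 136.08145958]
(305, 284) [479.15742124   6.4676416  135.59055544]
(330, 182) [636.73355696 -34.8425262  170.4110527 ]
(283, 185) [641.17501513  39.78366103 141.12036251]
(425, 181) [ 636.52997485 -185.04896608  170.688205  ]
tray (98, 166) [721.15531881 412.31213861  17.43038218]
tray (245, 174) [705.6639849  117.72575361   2.36665082]
tray (231, 306) [443.89850739 140.17129402  13.11616677]
tray (76, 297) [463.48744571 440.5112723   -0.82419272]
tray (162, 235) [580.94871134 278.99956803   6.98076177]
tray (120, 200) [653.18476243 367.8034111    5.28861222]
tray (200, 270) [512.06784176 202.37180977   5.1420284 ]
tongue 214 ((482.59088134765625, 18.41071319580078), (16.626249313354492, 63.72249984741211), 5.966480255126953)
tubetop 2307 ((490.7529296875, -99.11822509765625), (174.35665893554688, 55.77555847167969), 86.79940032958984)
greentop 2169 ((641.1956787109375, -106.66902160644531), (57.203346252441406, 173.4680633544922), 7.873223781585693)
scene collar [482.28285083 -24.24791762 169.64411628] ((481.3786926269531, -24.347700119018555), (32.60482406616211, 25.788061141967773), 5.277968406677246)
```

```bash
cat >> h.py <<'E'
yaw=np.deg2rad(95.4); d=np.array([np.cos(yaw),np.sin(yaw),0]); mouth=np.array([481.3,-13,150.]); piv=mouth-95*d; T=np.deg2rad(27)
tray=np.array([583.5,277.7,0])
def tool(a,tilt):   # tool x along heading a, pitched down by tilt
    x=np.array([np.cos(a)*np.cos(tilt),np.sin(a)*np.cos(tilt),-np.sin(tilt)]); y=np.array([np.sin(a),-np.cos(a),0]); return np.c_[x,y,np.cross(x,y)]
def row(p,M):
    o=manip.get_obs(); A=R.from_rotvec(o['tcp_rot'])
    t=A.inv().apply(np.array(p)-o['eef_pos'])/30; a=np.rad2deg((A.inv()*R.from_matrix(M)).as_rotvec())/5
    print('now',o['time'],o['eef_pos'].round(1),'t',t.round(3),'a',a.round(2),'mm',np.linalg.norm(t*30).round(1),'deg',(np.linalg.norm(a)*5).round(1))
E
python3 - <<'E'
from h import *
row(mouth-7*d+[0,0,60],tool(yaw,0))
E
```

```text
now 0.1 [ 212.  -534.   230.5] t [ 14.686 -12.605   0.708] a [-1.000e-02 -1.000e-02 -1.475e+01] mm 581.0 deg 73.8
```

Request:
send_rows(commands=[{"gripper": -1,"tx": 1.4,"ty": -1.2,"tz": 0,"az": -1.4},{"gripper": -1,"tx": 2.8,"ty": -2.4,"tz": 0,"az": -2.8},{"gripper": -1,"tx": 4.2,"ty": -3.6,"tz": 0,"az": -4.2},{"gripper": -1,"tx": 5.6,"ty": -4.8,"tz": 0,"az": -5.6},{"gripper": -1,"tx": 7.0,"ty": -6.0,"tz": 0,"az": -7.0},{"gripper": -1,"tx": 8.4,"ty": -7.2,"tz": 0,"az": -8.4},{"gripper": -1,"tx": 9.8,"ty": -8.4,"tz": 0.2,"az": -9.8},{"gripper": -1,"tx": 11.0,"ty": -9.5,"tz": 0.4,"az": -11.0}], grip_force=50)

```text
schema error: expected keys gripper, tx, ty, tz, ax, ay, az
```

Run:
```python
from h import *
row(mouth-7*d+[0,0,50],tool(yaw,0))
```

```text
now 0.1 [ 212.  -534.   230.5] t [ 14.686 -12.605   1.041] a [-1.000e-02 -1.000e-02 -1.475e+01] mm 581.4 deg 73.8
```

All keys are required.

Request:
send_rows(commands=[{"gripper": -1,"tx": 1.4,"ty": -1.2,"tz": 0,"ax": 0,"ay": 0,"az": -1.4},{"gripper": -1,"tx": 2.8,"ty": -2.4,"tz": 0,"ax": 0,"ay": 0,"az": -2.8},{"gripper": -1,"tx": 4.2,"ty": -3.6,"tz": 0,"ax": 0,"ay": 0,"az": -4.2},{"gripper": -1,"tx": 5.6,"ty": -4.8,"tz": 0,"ax": 0,"ay": 0,"az": -5.6},{"gripper": -1,"tx": 7.0,"ty": -6.0,"tz": 0,"ax": 0,"ay": 0,"az": -7.0},{"gripper": -1,"tx": 8.4,"ty": -7.2,"tz": 0,"ax": 0,"ay": 0,"az": -8.4},{"gripper": -1,"tx": 9.8,"ty": -8.4,"tz": 0.2,"ax": 0,"ay": 0,"az": -9.8},{"gripper": -1,"tx": 11.0,"ty": -9.5,"tz": 0.4,"ax": 0,"ay": 0,"az": -11.0}], grip_force=50)

```text
time: 1.1
eef_pos: [414.2, -145.9, 219.0]
tcp_rot: [2.461, 1.953, 0.0]
wrist_force: [1.4, 0.1, 0.1]
opening: -0.003
grasp_force: 0.0
```

Run:
```python
from h import *
row(mouth-7*d+[0,0,50],tool(yaw,0))
```

```text
now 1.1 [ 414.2 -145.9  219. ] t [4.602 1.246 0.635] a [ 0.   -0.   -3.71] mm 144.3 deg 18.5
```

Request:
send_rows(commands=[{"gripper": -1,"tx": 1.5,"ty": 0.4,"tz": 0,"ax": 0,"ay": 0,"az": -1.2},{"gripper": -1,"tx": 3.0,"ty": 0.8,"tz": 0,"ax": 0,"ay": 0,"az": -2.4},{"gripper": -1,"tx": 4.2,"ty": 1.1,"tz": 0.2,"ax": 0,"ay": 0,"az": -3.71},{"gripper": -1,"tx": 4.6,"ty": 1.25,"tz": 0.5,"ax": 0,"ay": 0,"az": -3.71},{"gripper": -1,"tx": 4.6,"ty": 1.25,"tz": 0.6,"ax": 0,"ay": 0,"az": -3.71}])

```text
time: 1.72
eef_pos: [481.5, -22.1, 200.2]
tcp_rot: [-2.117, -2.319, 0.003]
wrist_force: [0.1, 1.3, -1.7]
opening: 0.004
grasp_force: 0.0
```

Run:
```python
from h import *
row(mouth-7*d+[0,0,24],tool(yaw,0))
f=grab('wrist'); save(f,'w1')
```

```text
now 1.725 [481.5 -22.1 200.2] t [0.07  0.024 0.874] a [-0.03  0.   -0.04] mm 26.3 deg 0.2
```

View pics/w1.png

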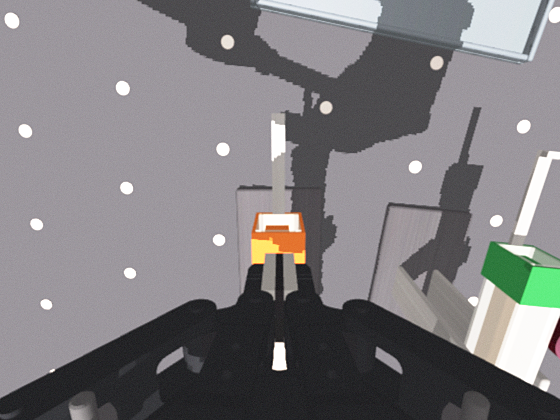

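The wrist view shows the shut fingers centred over the orange collar at about (278,245), in line with the tongue. Now I'll press.

Request:
send_rows(commands=[{"gripper": -1,"tx": 0.05,"ty": 0,"tz": 0.5,"ax": 0,"ay": 0,"az": 0},{"gripper": -1,"tx": 0.05,"ty": 0,"tz": 0.9,"ax": 0,"ay": 0,"az": 0},{"gripper": -1,"tx": 0.05,"ty": 0,"tz": 1.1,"ax": 0,"ay": 0,"az": 0},{"gripper": -1,"tx": 0.05,"ty": 0,"tz": 1.3,"ax": 0,"ay": 0,"az": 0},{"gripper": -1,"tx": 0.05,"ty": 0,"tz": 1.5,"ax": 0,"ay": 0,"az": 0},{"gripper": -1,"tx": 0.05,"ty": 0,"tz": 1.7,"ax": 0,"ay": 0,"az": 0},{"gripper": -1,"tx": 0.05,"ty": 0,"tz": 1.9,"ax": 0,"ay": 0,"az": 0}])

```text
time: 2.65
eef_pos: [482.1, -20.6, 144.0]
tcp_rot: [2.118, 2.32, 0.001]
wrist_force: [-0.9, 1.3, 2.9]
opening: 0.003
grasp_force: 1.7
```

Request:
send_rows(commands=[{"gripper": -1,"tx": 0,"ty": 0,"tz": 0.1,"ax": 0,"ay": 0,"az": 0},{"gripper": -1,"tx": 0,"ty": 0,"tz": 0.2,"ax": 0,"ay": 0,"az": 0},{"gripper": -1,"tx": 0,"ty": 0,"tz": 0.3,"ax": 0,"ay": 0,"az": 0}])

```text
time: 3.02
eef_pos: [482.2, -21.2, 135.2]
tcp_rot: [2.117, 2.319, -0.001]
wrist_force: [0.4, 0.1, 3.3]
opening: 0.001
grasp_force: 1.3
```

Request:
send_rows(commands=[{"gripper": -1,"tx": 0,"ty": 0,"tz": 0.05,"ax": 0,"ay": 0,"az": 0},{"gripper": -1,"tx": 0,"ty": 0,"tz": 0.1,"ax": 0,"ay": 0,"az": 0}])

```text
time: 3.28
eef_pos: [482.2, -20.9, 132.3]
tcp_rot: [2.118, 2.319, 0.0]
wrist_force: [0.2, -0.1, 3.4]
opening: -0.001
grasp_force: 1.3
```

Request:
send_rows(commands=[{"gripper": -1,"tx": 0,"ty": 0,"tz": 0.07,"ax": 0,"ay": 0,"az": 0},{"gripper": -1,"tx": 0,"ty": 0,"tz": 0.14,"ax": 0,"ay": 0,"az": 0}])

```text
time: 3.52
eef_pos: [482.5, -20.7, 130.6]
tcp_rot: [2.118, 2.319, 0.002]
wrist_force: [-5.3, 4.8, 27.0]
opening: -0.006
grasp_force: 12.9
```

Run:
```python
from h import *
f=grab('scene'); save(f,'s2'); cv2.imwrite('pics/s2c.png',cv2.resize(f['img'][60:240,180:400,::-1],None,fx=3,fy=3,interpolation=cv2.INTER_CUBIC))
```

```text
(no output)
```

View pics/s2c.png

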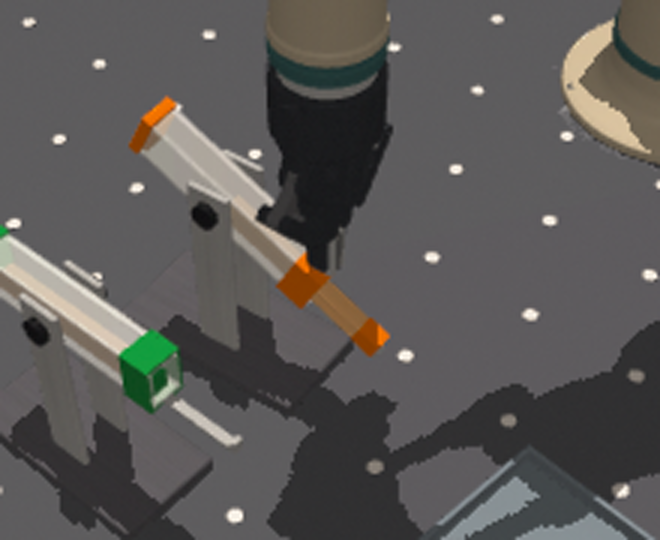

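The tube is at its stop and the stirrer is out to the lip, with its orange end at crop (370,338). Now I'll retract and measure the stick.

Request:
send_rows(commands=[{"gripper": -1,"tx": 0,"ty": 0,"tz": -0.5,"ax": 0,"ay": 0,"az": 0},{"gripper": 0.2,"tx": 0,"ty": 0,"tz": -2,"ax": 0,"ay": 0,"az": 0},{"gripper": 0.2,"tx": 0,"ty": 0,"tz": -3.5,"ax": 0,"ay": 0,"az": 0},{"gripper": 0.2,"tx": 0,"ty": 0,"tz": -4,"ax": 0,"ay": 0,"az": 0},{"gripper": 0.2,"tx": 0,"ty": 0,"tz": -4,"ax": 0,"ay": 0,"az": 0}])

```text
time: 4.2
eef_pos: [482.0, -20.8, 248.2]
tcp_rot: [2.118, 2.319, 0.001]
wrist_force: [0.1, -0.2, -0.4]
opening: 0.6
grasp_force: 0.0
```

```bash
cat >> h.py <<'E'
X=np.array([d[0]*np.cos(T),d[1]*np.cos(T),-np.sin(T)]); Z=np.array([d[0]*np.sin(T),d[1]*np.sin(T),np.cos(T)])
mt=piv+95*X; Y=np.cross(Z,X)
def inm(q): q=np.asarray(q)-mt; return np.stack([q@X,q@Y,q@Z],-1)
E
python3 - <<'E'
from h import *
for n in('scene','top','wrist'):
    f=grab(n); P=pts(f); Q=inm(P); hsv=cv2.cvtColor(f['img'],cv2.COLOR_RGB2HSV)
    o=(hsv[...,0]>3)&(hsv[...,0]<22)&(hsv[...,1]>150)&(f['z_map']>0)
    for nm,s in(('tip',o&(Q[...,0]>30)&(Q[...,0]<75)&(abs(Q[...,1])<20)&(abs(Q[...,2])<20)),('stick',(Q[...,0]>5)&(Q[...,0]<75)&(abs(Q[...,1])<12)&(Q[...,2]>-6)&(Q[...,2]<15)),('collar',o&(Q[...,0]>-30)&(Q[...,0]<5)&(abs(Q[...,1])<20)&(Q[...,2]>10)&(Q[...,2]<30))):
        q=Q[s]
        if len(q)>5: print(n,nm,len(q),np.percentile(q,[3,50,97],axis=0).round(1).tolist())
    save(f,n+'3')
G=mt+33*X-4.5*Z; M=tool(yaw,T); tcp=G-19*Z; print(G,tcp)
row(tcp+90*Z,M)
E
```

```text
scene tip 97 [[40.3, -6.2, -13.0], [51.0, -2.0, -0.2], [60.4, 9.0, 3.6]]
scene stick 195 [[6.8, -6.3, -5.3], [34.2, 0.2, 0.3], [59.3, 9.6, 3.5]]
scene collar 166 [[-24.1, -13.6, 12.1], [-12.1, -0.9, 20.0], [-0.2, 15.6, 23.0]]
wrist tip 333 [[37.8, -6.0, -1.1], [47.2, 0.4, 0.0], [56.7, 7.7, 1.2]]
wrist stick 960 [[6.6, -5.9, -1.6], [31.2, 1.4, -0.2], [56.7, 8.6, 1.2]]
wrist collar 1076 [[-27.3, -13.6, 18.3], [-15.7, -0.3, 19.7], [-3.8, 13.7, 20.9]]
[479.69960552   3.93040516  87.87968667] [480.51136684  -4.65713264  70.95056271]
now 4.35 [480.7 -20.6 246.1] t [1.888 0.048 3.168] a [-0.05 -5.41 -0.03] mm 110.6 deg 27.1
```

View pics/wrist3.png

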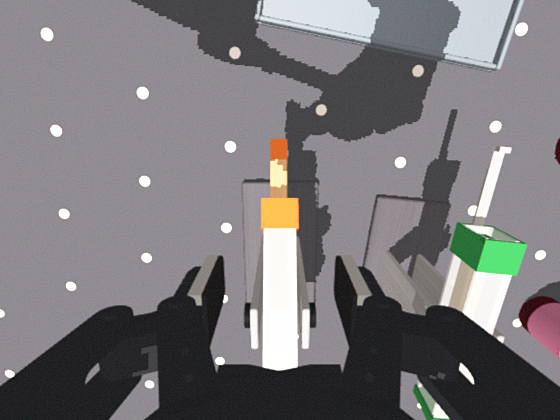

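The wrist view shows the tipped tube and the exposed stick, with its orange end at about (279,150), lined up with the gripper. The model agrees to about 2 mm.

Request:
send_rows(commands=[{"gripper": 0.2,"tx": 1.0,"ty": 0.05,"tz": 0.5,"ax": 0,"ay": -1.8,"az": 0},{"gripper": 0.2,"tx": 1.89,"ty": 0.05,"tz": 1.2,"ax": 0,"ay": -3.6,"az": 0},{"gripper": 0.2,"tx": 1.89,"ty": 0.05,"tz": 2.2,"ax": 0,"ay": -5.41,"az": 0},{"gripper": 0.2,"tx": 1.89,"ty": 0.05,"tz": 3.17,"ax": 0,"ay": -5.41,"az": 0},{"gripper": 0.2,"tx": 1.89,"ty": 0.05,"tz": 3.17,"ax": 0,"ay": -5.41,"az": 0}])

```text
time: 4.97
eef_pos: [475.7, 36.0, 149.7]
tcp_rot: [1.858, 2.043, -0.457]
wrist_force: [0.1, -0.1, 0.1]
opening: 0.598
grasp_force: 0.0
```

Run:
```python
from h import *
G=mt+33*X-4.5*Z; M=tool(yaw,T); tcp=G-19*Z
row(tcp,M); f=grab('wrist'); save(f,'w4'); Q=inm(pts(f)); q=Q[(Q[...,0]>5)&(Q[...,0]<70)&(abs(Q[...,1])<14)&(Q[...,2]>-6)&(Q[...,2]<15)]
print(len(q),np.percentile(q,[3,50,97],axis=0).round(1))
```

```text
now 4.975 [475.7  36.  149.7] t [-0.017  0.059  2.958] a [-0.1   0.02  0.03] mm 88.8 deg 0.5
1745 [[ 6.7 -5.6 -1.6]
 [33.9  1.8 -0.3]
 [57.4  8.6  1. ]]
```

View pics/w4.png

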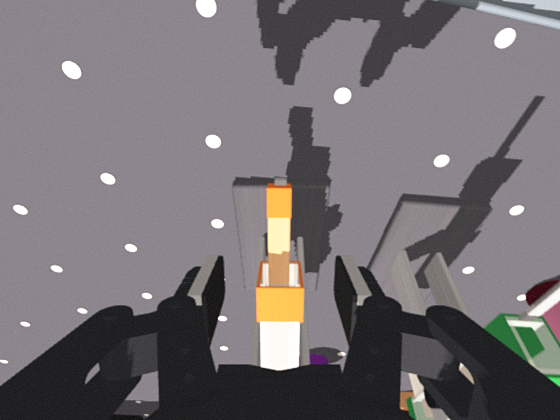

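The fingers straddle the stick symmetrically: the stick is at column 279 and the fingers at 210 and 350. I'll descend and grip.

Request:
send_rows(commands=[{"gripper": 0.2,"tx": 0,"ty": 0,"tz": 1.2,"ax": 0,"ay": 0,"az": 0},{"gripper": 0.2,"tx": 0,"ty": 0,"tz": 2.2,"ax": 0,"ay": 0,"az": 0},{"gripper": 0.2,"tx": 0,"ty": 0,"tz": 2.95,"ax": 0,"ay": 0,"az": 0},{"gripper": 0.2,"tx": 0,"ty": 0,"tz": 2.95,"ax": 0,"ay": 0,"az": 0},{"gripper": -1,"tx": 0,"ty": 0,"tz": 2.95,"ax": 0,"ay": 0,"az": 0},{"gripper": -1,"tx": 0,"ty": 0,"tz": 2.95,"ax": 0,"ay": 0,"az": 0},{"gripper": -1,"tx": 0,"ty": 0,"tz": 2.95,"ax": 0,"ay": 0,"az": 0},{"gripper": -1,"tx": 0,"ty": 0,"tz": 2.95,"ax": 0,"ay": 0,"az": 0}], grip_force=50)

```text
time: 6.02
eef_pos: [482.3, -4.0, 75.4]
tcp_rot: [1.859, 2.036, -0.446]
wrist_force: [-1.1, 2.3, 5.9]
opening: 0.166
grasp_force: 50.8
```

Run:
```python
from h import *
o=manip.get_obs(); print(o['opening'],o['grasp_force'],o['wrist_force'],inm(o['eef_pos']))
f=grab('wrist'); save(f,'w5')
```

```text
0.1658106093211037 50.759464502334595 [-1.09109219  2.26605054  5.89744875] [ 31.41469231  -1.84322455 -19.28510307]
```

View pics/w5.png

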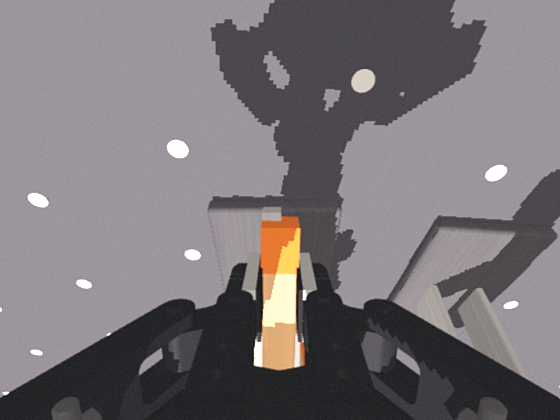

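The stick is gripped (14 mm opening, 50 N). I'll raise it about 10 mm over the lip.

Request:
send_rows(commands=[{"gripper": -1,"tx": 0,"ty": 0,"tz": -0.15,"ax": 0,"ay": 0,"az": 0},{"gripper": -1,"tx": 0,"ty": 0,"tz": -0.3,"ax": 0,"ay": 0,"az": 0},{"gripper": -1,"tx": 0,"ty": 0,"tz": -0.35,"ax": 0,"ay": 0,"az": 0},{"gripper": -1,"tx": 0,"ty": 0,"tz": -0.35,"ax": 0,"ay": 0,"az": 0}])

```text
time: 6.58
eef_pos: [481.7, 0.7, 83.6]
tcp_rot: [1.86, 2.037, -0.447]
wrist_force: [0.1, 0.7, 0.1]
opening: 0.158
grasp_force: 49.8
```

Run:
```python
from h import *
o=manip.get_obs(); print(o['opening'],o['grasp_force'],o['wrist_force'],inm(o['eef_pos']))
M=tool(yaw,T); row(o['eef_pos'],M)
f=grab('wrist'); Q=inm(pts(f)); s=(Q[...,0]>45)&(Q[...,0]<70)&(abs(Q[...,1])<14)&(Q[...,2]>-6)&(Q[...,2]<25);q=Q[s]
for a in range(35,70,5):
  q=Q[(Q[...,0]>a)&(Q[...,0]<a+5)&(abs(Q[...,1])<14)&(Q[...,2]>-4)&(Q[...,2]<25)]; print(a,len(q),np.median(q,0).round(1) if len(q) else '')
```

```text
0.15788685556933132 49.774516224861145 [0.10318601 0.69884843 0.12319151] [31.96439813 -1.65913237 -9.86513257]
now 6.575 [481.7   0.7  83.6] t [0. 0. 0.] a [-0.01  0.01 -0.04] mm 0.0 deg 0.2
35 539 [37.1  0.2  9.2]
40 1245 [41.   0.6  9.7]
45 442 [47.5 -2.8  9.2]
50 454 [52.5 -2.8  9.1]
55 665 [57.9 -2.8  7.6]
60 0 
65 0
```

Raised 9.5 mm, parallel to the tube and free of contact. Now I'll draw it out along the tube.

Request:
send_rows(commands=[{"gripper": -1,"tx": 0.3,"ty": -0.04,"tz": 0,"ax": 0,"ay": 0,"az": 0},{"gripper": -1,"tx": 0.7,"ty": -0.04,"tz": 0,"ax": 0,"ay": 0,"az": 0},{"gripper": -1,"tx": 1.1,"ty": -0.04,"tz": 0,"ax": 0,"ay": 0,"az": 0},{"gripper": -1,"tx": 1.5,"ty": -0.04,"tz": 0,"ax": 0,"ay": 0,"az": 0}])

```text
time: 7.12
eef_pos: [476.6, 41.3, 62.5]
tcp_rot: [1.86, 2.037, -0.448]
wrist_force: [0.6, -0.7, -0.0]
opening: 0.162
grasp_force: 49.8
```

Run:
```python
from h import *
o=manip.get_obs(); print(o['opening'],o['grasp_force'],o['wrist_force'],inm(o['eef_pos']))
```

```text
0.16213856178023897 49.77634906768799 [ 0.56911747 -0.71093338 -0.02255883] [ 77.93595307  -0.39801039 -10.1273848 ]
```

Request:
send_rows(commands=[{"gripper": -1,"tx": 0.5,"ty": 0,"tz": 0,"ax": 0,"ay": 0,"az": 0},{"gripper": -1,"tx": 1.0,"ty": 0,"tz": 0,"ax": 0,"ay": 0,"az": 0},{"gripper": -1,"tx": 1.5,"ty": 0,"tz": 0,"ax": 0,"ay": 0,"az": 0},{"gripper": -1,"tx": 1.95,"ty": 0,"tz": 0,"ax": 0,"ay": 0,"az": 0},{"gripper": -1,"tx": 1.95,"ty": 0,"tz": -0.2,"ax": 0,"ay": 0,"az": 0},{"gripper": -1,"tx": 1.95,"ty": 0,"tz": -1,"ax": 0,"ay": 0,"az": 0},{"gripper": -1,"tx": 1.95,"ty": 0,"tz": -2,"ax": 0,"ay": 0,"az": 0},{"gripper": -1,"tx": 1.95,"ty": 0,"tz": -3,"ax": 0,"ay": 0,"az": 0}])

```text
time: 8.12
eef_pos: [468.1, 133.0, 117.9]
tcp_rot: [1.86, 2.036, -0.448]
wrist_force: [-0.3, -0.1, -0.2]
opening: 0.161
grasp_force: 49.8
```

Run:
```python
from h import *
o=manip.get_obs(); print(o['opening'],o['grasp_force'],o['wrist_force'],inm(o['eef_pos']))
f=grab('scene'); save(f,'s6')
# level, heading along +y of tray; grip is ~46mm ahead of stick centre
b=np.deg2rad(93); t=tray+46*np.array([np.cos(b),np.sin(b),0])
row(t+[0,0,90],tool(b,0))
```

```text
0.16098132733565101 49.77429270744324 [-0.27058034 -0.06449573 -0.16623031] [134.8525343   -0.6449574   81.13040293]
now 8.175 [470.3 135.2 121. ] t [ 5.758  4.244 -1.731] a [0.18 5.38 0.42] mm 220.8 deg 27.0
```

View pics/s6.png

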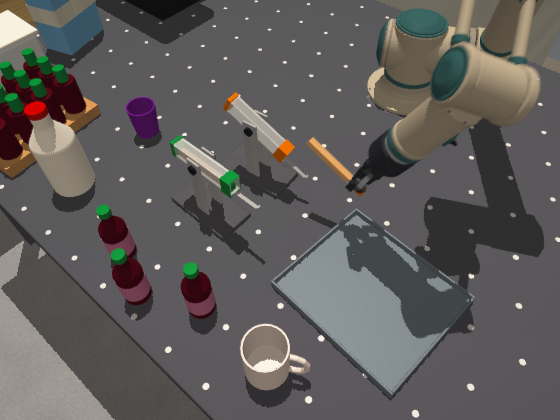

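The stick is clear of the tube and held near (350,180), and the green tube hasn't moved. Next I'll carry it over the tray and level it.

Request:
send_rows(commands=[{"gripper": -1,"tx": 0.7,"ty": 0.5,"tz": -0.3,"ax": 0,"ay": 0.9,"az": 0.07},{"gripper": -1,"tx": 1.6,"ty": 1.2,"tz": -0.6,"ax": 0,"ay": 1.8,"az": 0.14},{"gripper": -1,"tx": 2.5,"ty": 1.9,"tz": -0.9,"ax": 0,"ay": 2.7,"az": 0.2},{"gripper": -1,"tx": 3.4,"ty": 2.6,"tz": -1.2,"ax": 0.1,"ay": 3.6,"az": 0.3},{"gripper": -1,"tx": 4.3,"ty": 3.3,"tz": -1.5,"ax": 0.1,"ay": 4.5,"az": 0.4},{"gripper": -1,"tx": 5.2,"ty": 3.9,"tz": -1.6,"ax": 0.18,"ay": 5.38,"az": 0.42},{"gripper": -1,"tx": 5.75,"ty": 4.25,"tz": -1.73,"ax": 0.18,"ay": 5.38,"az": 0.42},{"gripper": -1,"tx": 5.75,"ty": 4.25,"tz": -1.73,"ax": 0.18,"ay": 5.38,"az": 0.42}])

```text
time: 9.18
eef_pos: [579.1, 321.5, 83.8]
tcp_rot: [-2.161, -2.278, 0.013]
wrist_force: [-0.8, -0.9, -0.1]
opening: 0.162
grasp_force: 49.8
```

Run:
```python
from h import *
o=manip.get_obs(); e=o['eef_pos']; print(e,o['opening'],o['grasp_force'],o['wrist_force'])
b=np.deg2rad(93); row(tray+46*np.array([np.cos(b),np.sin(b),0])+[0,0,60],tool(b,0))
f=grab('scene'); P=pts(f); save(f,'s7')
hsv=cv2.cvtColor(f['img'],cv2.COLOR_RGB2HSV); s=(hsv[...,0]<22)&(hsv[...,1]>60)&(P[...,2]>50)&(P[...,2]<150)&(P[...,1]>120)&(P[...,1]<420)&(P[...,0]>520)&(P[...,0]<640)
q=P[s]; print(len(q))
for a in range(160,400,20):
    w=q[(q[:,1]>a)&(q[:,1]<a+20)]
    if len(w)>4: print(a,len(w),np.percentile(w[:,0],[5,95]).round(1),np.percentile(w[:,2],[5,50,95]).round(1),w[:,1].max())
cv2.imwrite('pics/s7c.png',cv2.resize(f['img'][160:400,240:540,::-1],None,fx=2.5,fy=2.5))
```

```text
[579.14486464 321.53003006  83.82143061] 0.16241881560028304 49.777076840400696 [-0.78849602 -0.8680804  -0.09679257]
now 9.175 [579.1 321.5  83.8] t [0.07  0.074 0.793] a [-0.08  0.05  0.  ] mm 24.0 deg 0.5
731
200 101 [576.7 591.3] [ 91.7 102.1 104.9] 219.95794881144224
220 111 [576.5 590.3] [ 91.  101.9 104.8] 239.63662937029622
240 116 [575.6 589.6] [ 91.5 102.  104.6] 259.804053093868
260 118 [574.9 588.8] [ 91.  102.3 105.1] 279.93321544888295
280 123 [573.5 588.3] [ 92.2 102.  104.6] 299.9969690462772
300 23 [574.5 600. ] [101.6 103.5 146.2] 313.15845089393355
320 52 [572.7 596.1] [ 89.5 102.5 131.6] 339.8993841311673
340 87 [570.7 586. ] [ 90.  102.  104.7] 351.59480736065115
```

View pics/s7c.png

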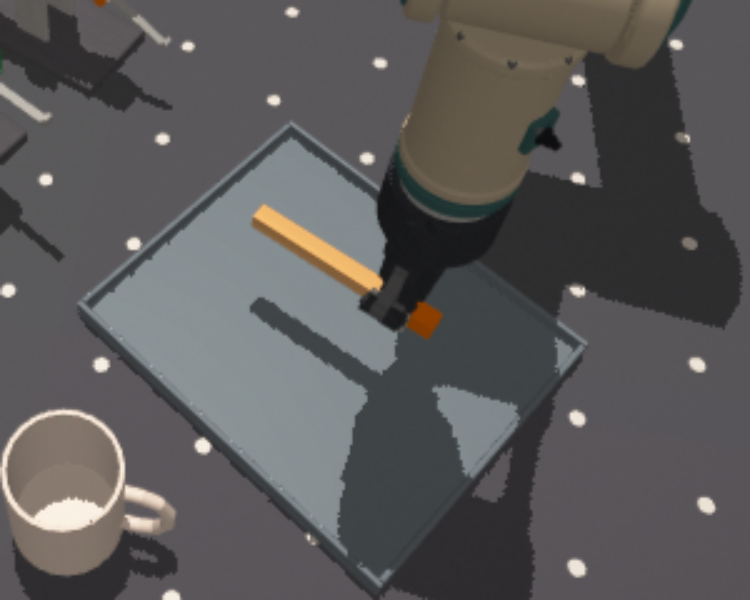

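The stick hangs level over the tray, its top at about z 104 along its whole length. I'll lower it until the fingertips are just above the floor, then release.

Request:
send_rows(commands=[{"gripper": -1,"tx": 0,"ty": 0,"tz": 0.8,"ax": 0,"ay": 0,"az": 0},{"gripper": -1,"tx": 0,"ty": 0,"tz": 1.6,"ax": 0,"ay": 0,"az": 0},{"gripper": -1,"tx": 0,"ty": 0,"tz": 2.1,"ax": 0,"ay": 0,"az": 0},{"gripper": -1,"tx": 0,"ty": 0,"tz": 2.35,"ax": 0,"ay": 0,"az": 0},{"gripper": -1,"tx": 0,"ty": 0,"tz": 2.45,"ax": 0,"ay": 0,"az": 0},{"gripper": -1,"tx": 0,"ty": 0,"tz": 2.45,"ax": 0,"ay": 0,"az": 0}])

```text
time: 9.98
eef_pos: [579.0, 320.9, 11.3]
tcp_rot: [-2.162, -2.277, 0.009]
wrist_force: [0.9, -0.4, 0.1]
opening: 0.163
grasp_force: 49.8
```

Request:
send_rows(commands=[{"gripper": -1,"tx": 0,"ty": 0,"tz": 0.1,"ax": 0,"ay": 0,"az": 0},{"gripper": -1,"tx": 0,"ty": 0,"tz": 0.13,"ax": 0,"ay": 0,"az": 0},{"gripper": 0.0,"tx": 0,"ty": 0,"tz": 0.13,"ax": 0,"ay": 0,"az": 0},{"gripper": 0.0,"tx": 0,"ty": 0,"tz": 0.1,"ax": 0,"ay": 0,"az": 0},{"gripper": 0.0,"tx": 0,"ty": 0,"tz": 0.1,"ax": 0,"ay": 0,"az": 0},{"gripper": 0.0,"tx": 0,"ty": 0,"tz": -1,"ax": 0,"ay": 0,"az": 0},{"gripper": 0.0,"tx": 0,"ty": 0,"tz": -2.5,"ax": 0,"ay": 0,"az": 0},{"gripper": 0.0,"tx": 0,"ty": 0,"tz": -4,"ax": 0,"ay": 0,"az": 0}])

```text
time: 10.98
eef_pos: [579.3, 321.1, 132.0]
tcp_rot: [-2.161, -2.276, 0.011]
wrist_force: [1.0, -0.3, 0.4]
opening: 0.5
grasp_force: 0.0
```

Request:
send_rows(commands=[{"gripper": 0.0,"tx": 0,"ty": 0,"tz": -1,"ax": 0,"ay": 0,"az": 0},{"gripper": 0.0,"tx": 0,"ty": 0,"tz": -1,"ax": 0,"ay": 0,"az": 0}])

```text
time: 11.22
eef_pos: [581.4, 322.0, 164.2]
tcp_rot: [2.163, 2.278, -0.001]
wrist_force: [-0.7, -0.0, 0.3]
opening: 0.501
grasp_force: 0.0
```

Run:
```python
from h import *
print(manip.get_obs()['eef_pos'],manip.get_obs()['wrist_force'])
f=grab('scene'); P=pts(f)
hsv=cv2.cvtColor(f['img'],cv2.COLOR_RGB2HSV); q=P[(hsv[...,0]<22)&(hsv[...,1]>60)&(P[...,2]>3)&(P[...,2]<40)&(P[...,1]>120)&(P[...,1]<430)&(P[...,0]>440)&(P[...,0]<720)]
for a in range(180,400,20):
    w=q[(q[:,1]>a)&(q[:,1]<a+20)]
    if len(w)>4: print(a,len(w),np.percentile(w[:,0],[5,95]).round(1),np.percentile(w[:,2],[5,50,95]).round(1),w[:,1].max())
cv2.imwrite('pics/s8c.png',cv2.resize(f['img'][60:400,140:540,::-1],None,fx=1.75,fy=1.75))
```

```text
[581.37166925 321.98013991 164.15433339] [-0.7052195  -0.0340521   0.29670024]
200 95 [582.2 596.8] [ 7.4 18.8 21.8] 219.86569976327598
220 98 [580.2 594.9] [ 7.4 18.7 22. ] 239.9833143433771
240 103 [578.2 593.5] [ 7.8 19.1 21.5] 259.98813135806995
260 104 [577.8 591.1] [ 7.6 19.3 22. ] 279.9118745651035
280 106 [575.7 589.7] [ 6.9 19.3 21.9] 299.6809812773886
300 110 [573.6 587.9] [ 8.7 19.4 22.3] 319.7868719208556
320 120 [570.4 585.9] [ 5.7 19.1 22.3] 339.66449840630696
340 74 [568.8 584.9] [ 5.  19.1 22.3] 350.9016478187983
```

View pics/s8c.png

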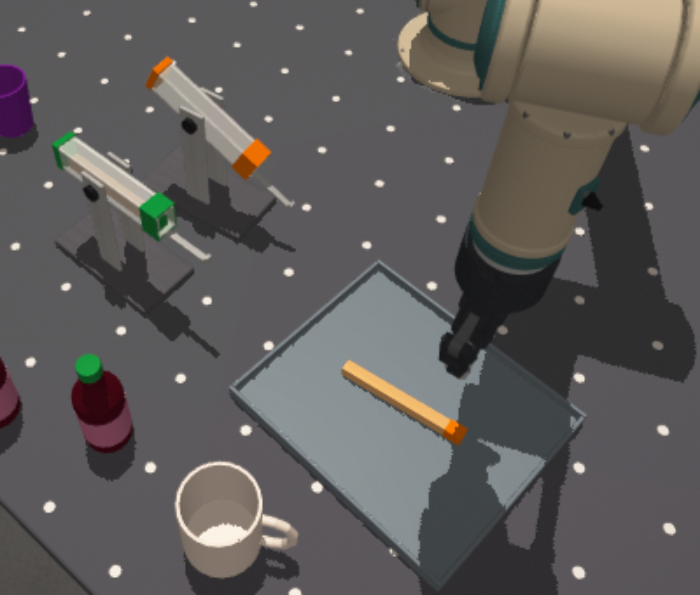

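The stick lies flat in the middle of the tray, from (345,370) to (460,435), with the gripper clear. The green tube is still level.

```bash
python3 -c "
from workcell import manip
print(manip.finish_job())"
```

```text
the job is handed in; nothing more can be done
None
```

The job is handed in: the orange stirrer lies flat and released in the middle of the serving tray, the orange tube is tipped and the green tube is still level; no verdict was returned.

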